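# Draw the circuit card from the instrument drawer for inspection

### The arm

A 6-joint arm with a two-finger parallel gripper is mounted at the origin on a cart in front of the work surface, level with it; the furniture and walls round the work are solid. World frame = base frame: x ahead of the robot, y to its left, z up, the work surface at z = 0. Lengths are in m, angles in degrees, forces in N, time in s.
With the tool pointing down it reaches from about 0.4 to 0.825 m from the base axis. Payload 7 kg.
Tool frame: the origin (TCP) lies at the centre of the arm's flange, where the gripper is bolted on; the fingertips stand 178 mm ahead of it and the grasp point (between the pads) lies 159 mm ahead of it (tip_reach is the distance from the TCP to the fingertips, in m); z points along the fingers, y is the line along which they close (so a half turn about z gives the same grasp; the last joint's range is limited). The gripper opens to 88 mm and grips with 3 to 60 N. Pads are 19 mm wide; open, the fingers measure 130 mm over their backs; the gripper's body (78 mm by 193 mm) begins 47 mm behind the grasp point.
Start: joints at [-50.185, 20.546, 0.682, 0, -70.136, -16.507], TCP at [0.267, -0.62, 0.405] pointing down, gripper open.
Joint ranges: [-176.03, 176.03], [-82.01, 121.73], [-58.28, 71.71], [-173.87, 95.51], [-174.79, -0.11], [-173.66, 173.66]. Speed limits (degrees/s): [136.94, 136.94, 172.46, 180, 180, 180].

### API

Orientations are given as [roll, pitch, yaw] about the fixed x, y, z axes, in that order (R = Rz(yaw) Ry(pitch) Rx(roll)).
In Python, from plant import * gives the robot as it stands.
- The arm moves only by the shell command python3 -m handwheel 'ROWS'. ROWS is JSON, a list of rows, each a list of 7 numbers: the opening, from -1 (shut) to 1 (fully open), then the shift along the tool's x, y, z as a fraction of full scale, then the turn, a rotation vector about the tool's x, y, z as a fraction of full scale. A call has 1 to 5 rows; each row shifts and turns the commanded pose from where the row before left it, along the tool's axes as they then stand; what a row does not reach is not made up. Full scale, the value 1, is 0.025 m for a shift and 6 degrees for a turn. A row lasts 1/8 s, in which the tool goes at most 62.5 mm and 10.7 degrees, less where a joint would pass 70% of its speed; a pose out of reach is approached as far as the arm can. A call with a number of a shift or a turn outside -1 to 1 is refused whole. A call with a gripper value outside its range is refused whole. The fingers move at their own pace and stop on an object; the grip force is fixed at half the most. Time passes only in rows, so rows that do not move let the fingers close. It gives the time, the measured TCP pose, the force, the opening and the grip force at its end, in the units of the state.
- get_obs(): the state, without advancing time (a new reading comes with each control period).
- snapshot(name): name is "side" or "top"; returns a dict with "color" (420x560x3 uint8, red, green, blue), "fx", "fy", "cx", "cy" (pixels), "k1" (the pictures are not rectified: a ray, as slopes to the right and down, at radius r is drawn at 1 + k1 r^2 times it, then the intrinsics apply), "R" (3x3) and "t" (3): a world point X has camera coordinates R X + t. Camera axes: x right, y down, z forward; pixel columns grow to the right and rows downward; lengths in m; the calibration is good to about 2 mm. A picture is of the moment at which its call begins. There is no depth.
- close_job(): hands the job in; it is judged then, once.
The state is a dict: "clock": time; "joint_pos": joint angles; "qvel": joint speeds; "tau": joint torques, N m; "tool_pos": TCP position; "orientation": TCP orientation; "force": force on the tool from outside, world axes, zero at the start; "moment": the same for the moment, N m; "opening": finger opening in m; "gripper_force": force on a finger pad.
Only numpy, scipy, OpenCV 4.12 (cv2) and the standard library are available. Lean on these libraries where they do the work, as an engineer would, in place of code of your own. Each camera call takes 0.05 s, during which the arm holds its last target. There are 200 camera calls.

### The job

Pull the drawer of the small grey instrument case fully open by its handle, swing the hinged cover flap inside it up by its wire bow until it stands upright or leans back by itself, and draw the circuit card (the plate that carries a populated board, not the bare filler plate beside it) straight up out of its guides by its grip bar. Finish while holding the card still in the gripper, presented for inspection: upright, a hand's breadth above the open drawer front, its board side facing the front edge of the bench, the same way as the front of the case. Leave the drawer and the flap open, the filler plate in its guides, and the pliers, heat sink and screwdriver beside the case where they lie.

Things in the scene. Friction and masses are not known exactly. Their poses are not given: they have to be found in the camera images.
- chassis: Fixed grey sheet-metal instrument case (half-rack size) on the bench, 175 deep (x) x 226 wide (y) x 128 high (z) mm. Origin: centre of its underside on the bench; its front, with the drawer, looks along its own -x (towards the robot).
- drawer (a joint): Travel in m of the case's only drawer along the case's -x: 0 shut (start), 0.16 fully open; 8 N friction, stays where left. Front panel 218 wide, 10 thick, upper edge 118 above the bench; sides 100 high, 190 mm clear between them; floor 18 mm above the bench. Its contents move with it. Two pairs of guides inside, 42 high: slots along the case's x, 1.5 mm play each side of a plate.
- drawer_grip (a point): Middle of the drawer's bar handle: round steel bar 12 mm thick, 100 mm long along the case's y, 92 mm above the bench (36 mm below the case's roof), its axis 36 mm in front of the front panel (30 mm gap behind it).
- flap (a joint): Angle in rad of the cover flap in the drawer: 0 shut, level over both plates (start), 1.57 upright, 1.9 its stop, leaning back over the case. Stiff friction hinge: stays at any angle; lifting at the bow takes under 2 N. Aluminium sheet 186 mm wide, 3 mm thick, reaching 84 mm from the hinge; the wire bow continues in its plane.
- flap_hinge (a point): Middle of the flap's hinge line, which runs along the case's y near the drawer's far end, 103 mm above the bench, 154 mm behind the inner side of the drawer's front panel; it travels with the drawer. The point's axes turn with the flap; its y lies along the hinge.
- flap_bow (a point): Middle of the bow's round cross bar: 10 mm thick, 62 mm clear between its legs, parallel to the hinge, 120 mm from it. Shut, it lies 103 mm above the bench at the drawer's near end, axis 34 mm behind the inner side of the front panel, with a 31 mm opening between bar and flap sheet and over 50 mm free depth below: fingers can straddle it from above.
- card: Circuit card (loose, 0.1 to 0.25 kg) under the flap: upright plate 84 long (x) x 4 thick (y) x 58 high mm; a populated board stands 16 mm proud on its own +y side, up to 51 above the origin; black grip bar on top, 56 x 10 x 24, centre 66 above the origin. Origin: middle of the lower edge, z up. Starts on the drawer's floor, own axes parallel to the case's (board side to the left).
- blank: Filler plate (loose, 0.1 kg): same plate and grip bar without a board, same axes and origin. It and the card stand side by side in the drawer, 36 mm left and 36 mm right of the case's middle plane; which stands on which side varies; both 98 mm behind the inner side of the drawer's front panel, their grip bars along the case's x, upper edges 96 mm above the bench.
- pliers: Nose pliers with blue handles, 51x144x13 mm, loose on the bench left of the case. Origin: centre of underside.
- heat_sink: Finned metal heat sink, 40x41x20 mm, loose on the bench right of the case. Origin: centre of underside.
- screwdriver: Black-handled screwdriver, 21x165x22 mm, loose on the bench in front and to the right of the case. Origin: centre of underside.

How it is judged:
By the outcome, as a careful person would: the job done as asked, in the order asked, and still so for the second after the job is handed in, while the arm keeps its last pose, push and grip.
It also fails if it takes over 67 s, if anything falls off the work surface, if the arm or the gripper's body presses on something with over 40 N, if the wrist force passes 120 N, or if a joint passes its speed limit or range.

## Working session

There is one attempt and no reset: what is moved stays moved. The work goes in short steps, Python scripts to look and compute and a shell command to move; the robot and the scene stay as the last step left them, time stands still between calls to the robot, and variables do not carry over. Pictures are saved under pics/ and viewed, at most 10 in all, crops included, and the job is handed in when it is done.

```bash
mkdir -p pics; ls; python3 - <<'E'
from plant import *
import cv2
o=get_obs();print(o)
for n in("side","top"):
    s=snapshot(n);cv2.imwrite(f"pics/{n}0.png",cv2.resize(s["color"][:,:,::-1],(784,588),interpolation=cv2.INTER_CUBIC))
    print(n,s["fx"],s["cx"],s["cy"],s["k1"],-s["R"].T@s["t"],s["R"])
E
```

```text
pics
{'clock': 0.0, 'joint_pos': array([-5.01847753e+01,  2.05912150e+01,  6.35010145e-01, -1.84881221e-02,
       -7.01357720e+01, -1.65075906e+01]), 'qvel': array([-0.0442863 , -0.10923374, -0.00727848, -0.11114653,  0.00844522,
       -0.00191384]), 'tau': array([ 1.42088484e-03, -5.82714593e+01,  2.93060911e+01,  6.99731067e+00,
        6.72025941e-03, -2.31981066e-04]), 'tool_pos': array([ 0.26700684, -0.6197443 ,  0.40373946]), 'orientation': array([ 1.79906875e+02, -9.47309129e-03, -1.56698654e+02]), 'force': array([-0.17616745, -0.03767665, -0.63729787]), 'moment': array([ 0.07066792, -0.00707862, -0.00413211]), 'gripper_force': 0.0, 'opening': 0.08750524780007506}
side 384.30800305178525 275.69667788018995 205.45994491389288 -0.02928861409258642 [0.25293772 0.58966407 0.85336695] [[-0.75483992 -0.65590718  0.00156687]
 [-0.49904789  0.57276753 -0.65029883]
 [ 0.42563822 -0.49165346 -0.75967689]]
top 463.16926135457885 286.17530323225174 212.9629815781255 0.04877349813092945 [0.59353631 0.10615134 1.15113024] [[ 0.02727264 -0.99957917 -0.0098841 ]
 [-0.9961844  -0.02635733 -0.08319814]
 [ 0.08290261  0.01211542 -0.99648401]]
```

View pics/top0.png

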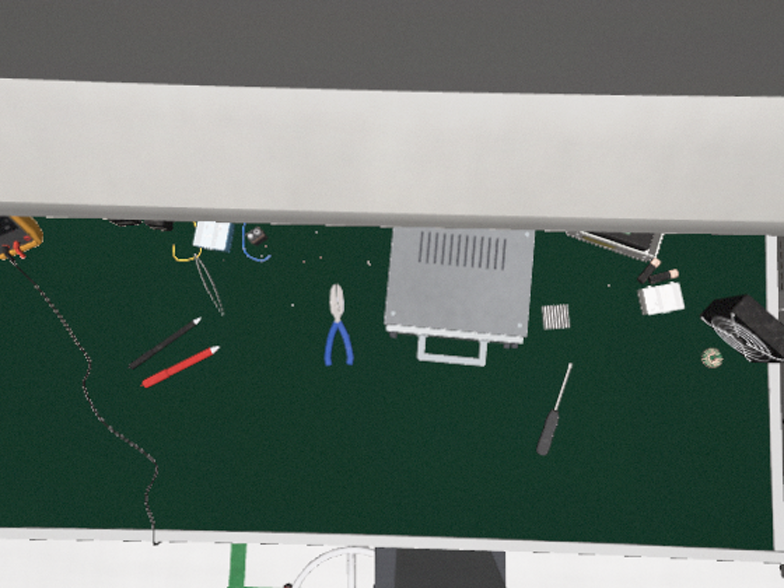

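View pics/side0.png

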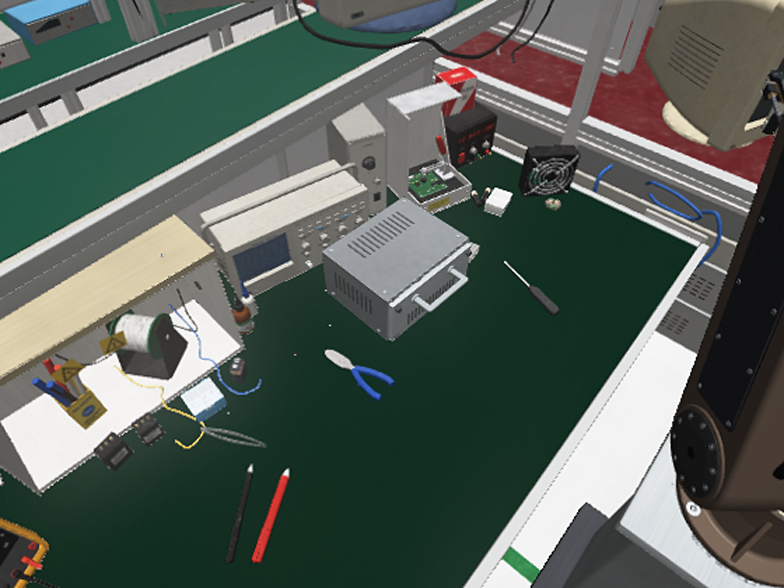

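Top view: the case roof front edge runs from about (388,327) to (524,336), and the handle is near (452,361), with the pliers at left and the heat sink and screwdriver at right. Side view: the handle is near (443,293). I'll enlarge both.

```bash
cat > h.py <<'E'
from plant import *
import numpy as np, cv2
from scipy.spatial.transform import Rotation as Ro
def K(s): return np.array([[s["fx"],0,s["cx"]],[0,s["fy"],s["cy"]],[0,0,1.]]), np.array([s["k1"],0,0,0,0.])
def ray(s,uv):
    k,d=K(s); p=cv2.undistortPoints(np.array([[uv]],float),k,d)[0,0]
    return -s["R"].T@s["t"], s["R"].T@np.array([p[0],p[1],1])
def at_z(s,uv,z):
    c,d=ray(s,uv); return c+d*(z-c[2])/d[2]
def tri(s1,u1,s2,u2):
    c1,d1=ray(s1,u1);c2,d2=ray(s2,u2)
    a=np.linalg.lstsq(np.c_[d1,-d2],c2-c1,rcond=None)[0]
    p,q=c1+a[0]*d1,c2+a[1]*d2; return (p+q)/2,np.linalg.norm(p-q)
def proj(s,X):
    k,d=K(s); return cv2.projectPoints(np.atleast_2d(X).astype(float),cv2.Rodrigues(s["R"])[0],s["t"],k,d)[0][:,0]
def crop(s,c0,r0,w,h,f): return cv2.resize(s["color"][r0:r0+h,c0:c0+w,::-1],None,fx=f,fy=f,interpolation=cv2.INTER_CUBIC)
E
python3 - <<'E'
from h import *
a=crop(snapshot("top"),265,155,130,115,5); b=crop(snapshot("side"),220,130,130,115,5)
# left/right combined within 800x600
A=cv2.resize(a,(400,354));B=cv2.resize(b,(400,354))
cv2.imwrite("pics/c1.png",a[:, :]);cv2.imwrite("pics/c2.png",b)
E
```

```text
(no output)
```

View pics/c1.png

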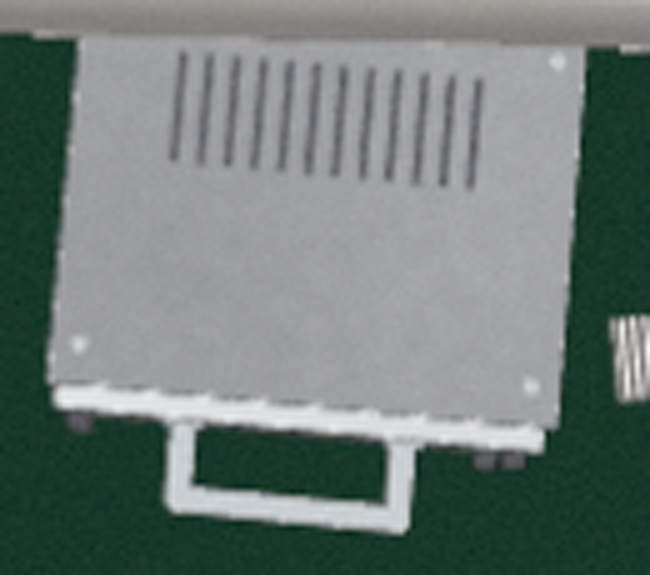

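View pics/c2.png

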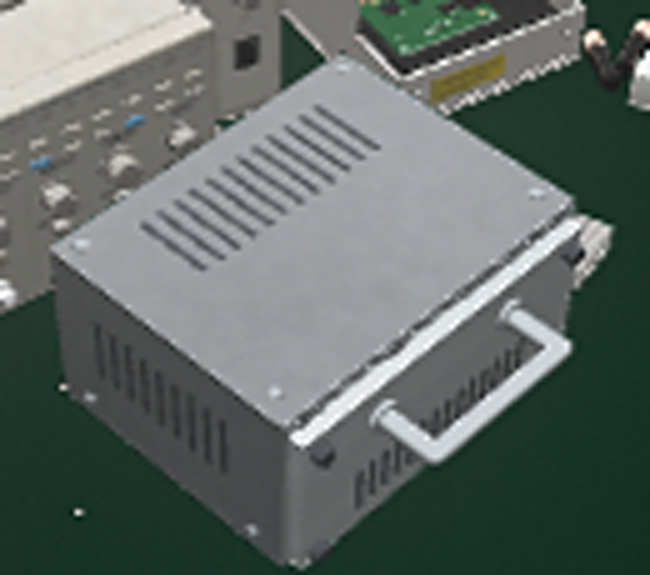

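```bash
python3 - <<'E'
from h import *
t=snapshot("top");s=snapshot("side")
T=lambda x,y:((265+(x+.5)/5-.5),(155+(y+.5)/5-.5)); S=lambda x,y:((220+(x+.5)/5-.5),(130+(y+.5)/5-.5))
print("roof top FL,FR",at_z(t,T(48,383),.128),at_z(t,T(556,428),.128))
c=[at_z(s,S(*p),.128) for p in[(290,430),(572,203),(343,57),(52,248)]]
print("roof side FL FR BR BL",*c,"mid",np.mean(c,0))
print("handle tri L",tri(t,T(171,502),s,S(435,450)),"R",tri(t,T(404,522),s,S(563,347)))
print("mid top at z",at_z(t,T(288,511),.092))
for u in (40,110,180):
    col=s["color"][:200,u].astype(int); print(u,[(i,*col[i]) for i in range(0,200,6)])
E
```

```text
roof top FL,FR [0.63752983 0.14394321 0.128     ] [ 0.62382843 -0.07992928  0.128     ]
roof side FL FR BR BL [0.63459329 0.14165856 0.128     ] [ 0.62286283 -0.07778804  0.128     ] [ 0.79360894 -0.08965358  0.128     ] [0.81015347 0.13058031 0.128     ] mid [0.71530463 0.02619931 0.128     ]
handle tri L (array([0.58607327, 0.08754974, 0.10119434]), np.float64(0.0010433197557816823)) R (array([ 0.58073119, -0.01790141,  0.0929271 ]), np.float64(0.0008332285716116032))
mid top at z [0.5838488  0.03442729 0.092     ]
40 [(0, np.int64(113), np.int64(181), np.int64(223)), (6, np.int64(114), np.int64(181), np.int64(222)), (12, np.int64(70), np.int64(70), np.int64(67)), (18, np.int64(39), np.int64(41), np.int64(42)), (24, np.int64(78), np.int64(77), np.int64(74)), (30, np.int64(34), np.int64(85), np.int64(68)), (36, np.int64(35), np.int64(86), np.int64(68)), (42, np.int64(35), np.int64(86), np.int64(69)), (48, np.int64(36), np.int64(87), np.int64(71)), (54, np.int64(22), np.int64(77), np.int64(58)), (60, np.int64(95), np.int64(95), np.int64(93)), (66, np.int64(95), np.int64(96), np.int64
[... 3804 characters left out ...]
64(115), np.int64(114), np.int64(113)), (126, np.int64(118), np.int64(116), np.int64(116)), (132, np.int64(119), np.int64(118), np.int64(117)), (138, np.int64(221), np.int64(217), np.int64(206)), (144, np.int64(215), np.int64(210), np.int64(201)), (150, np.int64(225), np.int64(220), np.int64(211)), (156, np.int64(221), np.int64(216), np.int64(207)), (162, np.int64(225), np.int64(220), np.int64(211)), (168, np.int64(224), np.int64(219), np.int64(208)), (174, np.int64(94), np.int64(92), np.int64(90)), (180, np.int64(52), np.int64(60), np.int64(72)), (186, np.int64(51), np.int64(60), np.int64(71)), (192, np.int64(52), np.int64(63), np.int64(74)), (198, np.int64(61), np.int64(69), np.int64(79))]
```

Case: yaw ≈ −3.4°, front edge middle at (0.630, 0.032). The handle comes out at (0.584, 0.0345, 0.092), and both views agree with the given sizes. I'll move above it.

```bash
cat > go.py <<'E'
# go.py x y z yaw : remaining move to a tool-down pose, in row units (total), tool axes as they stand
import sys; from h import *
o=get_obs(); x,y,z,yaw=map(float,sys.argv[1:5])
R=Ro.from_euler("xyz",o["orientation"],degrees=True); d=R.inv().apply(np.array([x,y,z])-o["tool_pos"])/.025
g=Ro.from_euler("xyz",[180,0,yaw],degrees=True); w=(R.inv()*g).as_rotvec(degrees=True)/6
print("shift",d.round(2),"turn",w.round(2),"| tcp",o["tool_pos"].round(4),o["orientation"].round(1),"t",round(o["clock"],2),"F",o["force"].round(1),"op",round(o["opening"],4),"q6",o["joint_pos"][5].round(0))
E
H="python3 -m handwheel"
$H '[[-0.5,-1,0.86,0,0,0,0],[-0.5,-1,0.86,0,0,0,0],[-0.5,-1,0.86,0,0,0,0],[-0.5,-1,0.86,0,0,0,0],[-0.5,-1,0.86,0,0,0,0]]'
$H '[[-0.5,-1,0.86,0,0,0,0],[-0.5,-1,0.86,0,0,0,0],[-0.5,-1,0.86,0,0,0,0],[-0.5,-1,0.86,0,0,0,0],[-0.5,-1,0.86,0,0,0,0]]'
python3 go.py .584 .0345 .30 -93.4
```

```text
clock: 0.92
tool_pos: [0.3396, -0.4707, 0.4047]
orientation: [-180.0, 0.0, -156.7]
force: [0.4, -0.3, -0.1]
opening: 0.0434
gripper_force: 0.0
clock: 1.55
tool_pos: [0.4119, -0.3225, 0.4048]
orientation: [-180.0, 0.0, -156.7]
force: [0.3, 1.1, -0.0]
opening: 0.0221
gripper_force: 0.0
shift [-11.97  10.39   4.19] turn [ -0.     0.   -10.55] | tcp [ 0.4119 -0.3225  0.4048] [-180.     0.  -156.7] t 1.55 F [ 0.3  1.1 -0. ] op 0.0221 q6 -50.0
```

```bash
H="python3 -m handwheel"
$H '[[-0.5,-1,0.87,0.2,0,0,0],[-0.5,-1,0.87,0.2,0,0,0],[-0.5,-1,0.87,0.2,0,0,0],[-0.5,-1,0.87,0.2,0,0,0],[-0.5,-1,0.87,0.2,0,0,0]]' >/dev/null
$H '[[-0.5,-1,0.87,0.2,0,0,0],[-0.5,-1,0.87,0.2,0,0,0],[-0.5,-1,0.87,0.2,0,0,0],[-0.5,-1,0.87,0.2,0,0,0],[-0.5,-1,0.87,0.2,0,0,0]]' >/dev/null
python3 -c "
from plant import *;print(get_obs()['joint_pos'].round(1))"
python3 go.py .584 .0345 .30 -93.4
```

```text
[ 17.7  11.6 -18.6   0.  -59.7 -84.4]
shift [-1.97  1.69  2.19] turn [ -0.     0.   -10.55] | tcp [ 0.5555 -0.0238  0.3546] [-180.     0.  -156.7] t 2.8 F [ 0.3 -1.5 -0.3] op 0.0221 q6 -84.0
```

```bash
H="python3 -m handwheel"
$H '[[-0.5,-0.99,0.85,1,0,0,-1],[-0.5,-0.91,0.95,1,0,0,-1],[-0.5,0,0,0,0,0,-1],[-0.5,0,0,0,0,0,-1],[-0.5,0,0,0,0,0,-1]]' >/dev/null
$H '[[-0.5,0,0,0,0,0,-1],[-0.5,0,0,0,0,0,-1],[-0.5,0,0,0,0,0,-1],[-0.5,0,0,0,0,0,-1],[-0.5,0,0,0,0,0,-1]]' >/dev/null
$H '[[-0.5,0,0,0,0,0,-0.55],[-0.5,0,0,0,0,0,0]]' 
python3 go.py .584 .0345 .255 -93.4
python3 - <<'E'
from h import *
t=snapshot("top");s=snapshot("side")
cv2.imwrite("pics/d1.png",np.hstack([crop(t,265,155,130,140,3),crop(s,220,110,130,140,3)]))
E
```

```text
clock: 4.3
tool_pos: [0.5776, 0.0363, 0.3047]
orientation: [-180.0, 0.0, -93.4]
force: [0.4, 0.6, 0.8]
opening: 0.0217
gripper_force: 0.0
shift [ 0.06 -0.26  1.99] turn [-0.  0. -0.] | tcp [0.5776 0.0363 0.3047] [-180.     0.   -93.4] t 4.3 F [0.4 0.6 0.8] op 0.0217 q6 -26.0
```

View pics/d1.png

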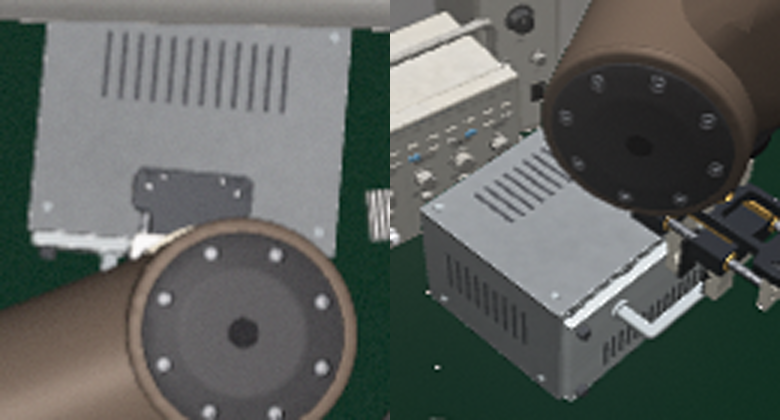

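Left half (top view): the arm hides the handle, at about (240,330). Right half (side view): the fingers stand above the bar near (690,270), aligned with it. I'll correct by 6.5 mm and go down in small steps.

```bash
H="python3 -m handwheel"
$H '[[-0.5,0.06,-0.26,0,0,0,0],[-0.5,0,0,0.3,0,0,0],[-0.5,0,0,0.4,0,0,0],[-0.5,0,0,0.4,0,0,0]]' 
python3 go.py .584 .0345 .255 -93.4
```

```text
clock: 4.9
tool_pos: [0.5838, 0.0343, 0.276]
orientation: [180.0, -0.0, -93.4]
force: [0.0, 0.1, -0.6]
opening: 0.0218
gripper_force: 0.0
shift [-0.01 -0.01  0.84] turn [ 0.01 -0.   -0.  ] | tcp [0.5838 0.0343 0.276 ] [180.   -0.  -93.4] t 4.9 F [ 0.   0.1 -0.6] op 0.0218 q6 -26.0
```

```bash
H="python3 -m handwheel"
$H '[[-0.5,0,0,0.4,0,0,0],[-0.5,0,0,0.4,0,0,0],[-1,0,0,0,0,0,0],[-1,0,0,0,0,0,0],[-1,0,0,0,0,0,0]]' 
python3 go.py .584 .0345 .255 -93.4
```

```text
clock: 5.52
tool_pos: [0.5843, 0.0344, 0.257]
orientation: [-180.0, 0.0, -93.4]
force: [4.2, -1.8, -8.8]
opening: 0.0109
gripper_force: 30.0
shift [-0.    0.01  0.08] turn [-0.01  0.   -0.  ] | tcp [0.5843 0.0344 0.257 ] [-180.     0.   -93.4] t 5.53 F [ 4.2 -1.8 -8.8] op 0.0109 q6 -26.0
```

Gripped on the bar. Now pull along tool +y, which is the case's −x.

```bash
H="python3 -m handwheel"
$H '[[-1,0,0.2,0,0,0,0],[-1,0,0.4,0,0,0,0],[-1,0,0.4,0,0,0,0],[-1,0,0.4,0,0,0,0],[-1,0,0.4,0,0,0,0]]' 
$H '[[-1,0,0.4,0,0,0,0],[-1,0,0.4,0,0,0,0],[-1,0,0.4,0,0,0,0],[-1,0,0.4,0,0,0,0],[-1,0,0.4,0,0,0,0]]' 
$H '[[-1,0,0.4,0,0,0,0],[-1,0,0.4,0,0,0,0],[-1,0,0.4,0,0,0,0],[-1,0,0.4,0,0,0,0],[-1,0,0.2,0,0,0,0]]'
python3 go.py .4243 .044 .255 -93.4
```

```text
clock: 6.15
tool_pos: [0.5396, 0.0372, 0.257]
orientation: [-179.9, 0.0, -93.4]
force: [7.9, -2.1, -13.6]
opening: 0.0112
gripper_force: 30.0
clock: 6.78
tool_pos: [0.4896, 0.0404, 0.257]
orientation: [-179.9, 0.1, -93.4]
force: [8.9, 0.5, -14.3]
opening: 0.0114
gripper_force: 30.0
clock: 7.4
tool_pos: [0.4444, 0.0433, 0.257]
orientation: [-179.9, 0.1, -93.4]
force: [7.8, 0.7, -18.2]
opening: 0.0108
gripper_force: 30.0
shift [0.02 0.81 0.08] turn [-0.02  0.02  0.  ] | tcp [0.4444 0.0433 0.257 ] [-1.799e+02  1.000e-01 -9.340e+01] t 7.4 F [  7.8   0.7 -18.2] op 0.0108 q6 -34.0
```

```bash
H="python3 -m handwheel"
$H '[[-1,0,0.3,0,0,0,0],[-1,0,0.3,0,0,0,0],[-1,0,0.15,0,0,0,0],[-1,0,0,0,0,0,0]]' 
$H '[[-1,0,0.1,0,0,0,0],[-1,0,0,0,0,0,0]]'
python3 go.py .4243 .044 .255 -93.4
```

```text
clock: 7.9
tool_pos: [0.4256, 0.0444, 0.257]
orientation: [-179.9, 0.1, -93.4]
force: [4.4, 3.8, -14.7]
opening: 0.0111
gripper_force: 30.0
clock: 8.15
tool_pos: [0.4243, 0.0446, 0.257]
orientation: [-179.8, 0.1, -93.4]
force: [14.7, -0.4, -24.2]
opening: 0.0113
gripper_force: 30.0
shift [ 0.02 -0.    0.08] turn [-0.03  0.02  0.  ] | tcp [0.4243 0.0446 0.257 ] [-1.798e+02  1.000e-01 -9.340e+01] t 8.15 F [ 14.7  -0.4 -24.2] op 0.0113 q6 -36.0
```

```bash
H="python3 -m handwheel"
$H '[[-1,0,0.1,0,0,0,0],[-1,0,0,0,0,0,0]]'
$H '[[-0.5,0,0,0,0,0,0],[-0.5,0,0,0,0,0,0],[-0.5,0,0,-0.4,0,0,0],[-0.5,0,0,-0.8,0,0,0],[-0.5,0,0,-0.8,0,0,0]]'
python3 go.py .504 .0394 .30 -93.4
```

```text
clock: 8.4
tool_pos: [0.4235, 0.0448, 0.2572]
orientation: [-179.6, 0.1, -93.3]
force: [29.3, -8.8, -38.0]
opening: 0.0108
gripper_force: 30.0
clock: 9.02
tool_pos: [0.4203, 0.044, 0.3086]
orientation: [-180.0, 0.0, -93.4]
force: [-0.5, 1.6, 0.0]
opening: 0.0218
gripper_force: 0.0
shift [-0.01 -3.35  0.34] turn [-0.  0.  0.] | tcp [0.4203 0.044  0.3086] [-180.     0.   -93.4] t 9.03 F [-0.5  1.6  0. ] op 0.0218 q6 -36.0
```

The pull force rose to 29 N with no further travel, so the drawer is at its stop. I'll look at the open drawer.

```bash
python3 - <<'E'
from h import *
t=snapshot("top");s=snapshot("side")
B=[.5035,.0395,.103]; H=[.6237,.0324,.103]
print(proj(t,[B,H]),proj(s,[B,H]))
cv2.imwrite("pics/e1.png",np.hstack([crop(t,265,165,130,140,3),crop(s,235,130,130,140,3)]))
E
```

```text
[[319.54582675 292.95632946]
 [323.78634319 239.14268011]] [[344.82350522 224.83615393]
 [308.09356591 199.22839189]]
```

View pics/e1.png

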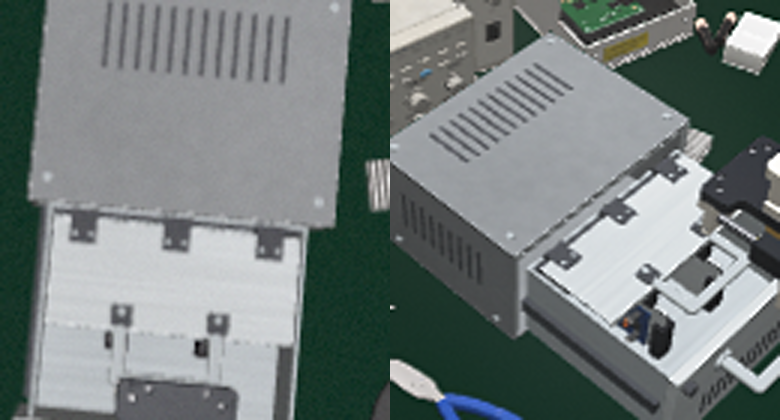

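The drawer is out in both halves. The flap lies shut with its bow bar at about (717,286) in the right half, matching the prediction (719,284). A board is visible on the left plate at (635,325). Now over the bow and down.

```bash
H="python3 -m handwheel"
$H '[[-0.6,0,-0.8,0,0,0,0],[-0.6,0,-0.9,0,0,0,0],[-0.6,0,-0.9,0,0,0,0],[-0.6,0,-0.75,0,0,0,0],[-0.6,0,0,0,0,0,0]]'
python3 go.py .504 .0394 .265 -93.4
```

```text
clock: 9.75
tool_pos: [0.5047, 0.0391, 0.3068]
orientation: [180.0, -0.0, -93.4]
force: [-0.6, 0.2, 0.3]
opening: 0.0175
gripper_force: 0.0
shift [-0.01  0.03  1.67] turn [ 0.01 -0.   -0.01] | tcp [0.5047 0.0391 0.3068] [180.   -0.  -93.4] t 9.75 F [-0.6  0.2  0.3] op 0.0175 q6 -30.0
```

```bash
H="python3 -m handwheel"
$H '[[-0.6,0,0.03,0.3,0,0,0],[-0.6,0,0,0.3,0,0,0],[-0.6,0,0,0.3,0,0,0]]'
python3 - <<'E'
from h import *
s=snapshot("side");cv2.imwrite("pics/f1.png",crop(s,285,150,130,110,5))
E
python3 go.py .504 .0394 .265 -93.4
```

```text
clock: 10.12
tool_pos: [0.5029, 0.0392, 0.2841]
orientation: [180.0, 0.0, -93.4]
force: [0.4, 0.1, -0.2]
opening: 0.0175
gripper_force: 0.0
shift [-0.02 -0.05  0.73] turn [ 0.01 -0.    0.  ] | tcp [0.5027 0.0391 0.2832] [179.9  -0.  -93.4] t 10.18 F [-0.9 -1.2 -0.2] op 0.0175 q6 -30.0
```

View pics/f1.png

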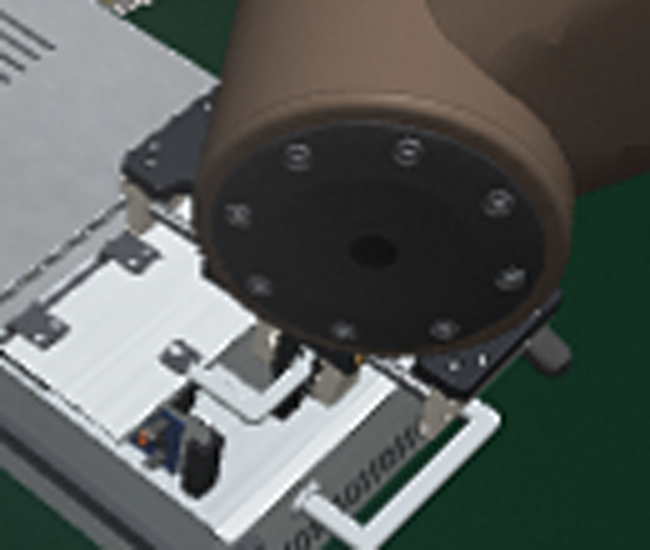

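The bow bar runs from (255,415) to about (310,370), with one finger on each side of it at (268,345) and (335,380). Straddled cleanly, so down and grip.

```bash
H="python3 -m handwheel"
$H '[[-0.6,0,-0.04,0.35,0,0,0],[-0.6,0,0,0.38,0,0,0],[-1,0,0,0,0,0,0],[-1,0,0,0,0,0,0],[-1,0,0,0,0,0,0]]'
python3 - <<'E'
import numpy as np
r=.12; prev=np.array([r,0]);p0=prev
for a in range(0,106,5):
    p=r*np.array([np.cos(np.radians(a)),np.sin(np.radians(a))]); d=(p-prev)/.025; prev=p
    print(a,"y %.2f z %.2f"%(d[0],-d[1]))  # tool +y = towards robot (radius grows)
E
python3 go.py .504 .0394 .265 -93.4
```

```text
clock: 10.8
tool_pos: [0.5047, 0.039, 0.2666]
orientation: [-180.0, -0.0, -93.4]
force: [2.6, -3.0, -2.3]
opening: 0.0091
gripper_force: 30.0
0 y 0.00 z -0.00
5 y -0.02 z -0.42
10 y -0.05 z -0.42
15 y -0.09 z -0.41
20 y -0.13 z -0.40
25 y -0.16 z -0.39
30 y -0.19 z -0.37
35 y -0.22 z -0.35
40 y -0.25 z -0.33
45 y -0.28 z -0.31
50 y -0.31 z -0.28
55 y -0.33 z -0.25
60 y -0.35 z -0.22
65 y -0.37 z -0.19
70 y -0.39 z -0.16
75 y -0.40 z -0.13
80 y -0.41 z -0.09
85 y -0.42 z -0.05
90 y -0.42 z -0.02
95 y -0.42 z 0.02
100 y -0.42 z 0.05
105 y -0.41 z 0.09
shift [-0.01  0.03  0.07] turn [-0.01 -0.    0.  ] | tcp [0.5047 0.039  0.2666] [-180.    -0.   -93.4] t 10.8 F [ 2.6 -3.  -2.3] op 0.0091 q6 -30.0
```

```bash
H="python3 -m handwheel"
$H '[[-1,0,-0.02,-0.42,0,0,0],[-1,0,-0.05,-0.42,0,0,0],[-1,0,-0.09,-0.41,0,0,0],[-1,0,-0.13,-0.4,0,0,0],[-1,0,-0.16,-0.39,0,0,0]]'
python3 go.py .504 .0394 .265 -93.4
```

```text
clock: 11.42
tool_pos: [0.5173, 0.0382, 0.3183]
orientation: [-179.8, 0.0, -93.4]
force: [15.3, -7.8, -13.1]
opening: 0.0089
gripper_force: 30.0
shift [-0.01  0.54  2.13] turn [-0.04  0.    0.  ] | tcp [0.5173 0.0382 0.3183] [-179.8    0.   -93.4] t 11.43 F [ 15.3  -7.8 -13.1] op 0.0089 q6 -29.0
```

```bash
H="python3 -m handwheel"
$H '[[-1,0,-0.21,-0.37,0,0,0],[-1,0,-0.24,-0.35,0,0,0],[-1,0,-0.25,-0.33,0,0,0],[-1,0,-0.28,-0.31,0,0,0],[-1,0,-0.31,-0.28,0,0,0]]'
$H '[[-1,0,-0.33,-0.25,0,0,0],[-1,0,-0.35,-0.22,0,0,0],[-1,0,-0.37,-0.19,0,0,0],[-1,0,-0.39,-0.16,0,0,0],[-1,0,-0.40,-0.13,0,0,0]]'
python3 go.py .504 .0394 .265 -93.4
```

```text
clock: 12.05
tool_pos: [0.5484, 0.0362, 0.3573]
orientation: [180.0, -0.0, -93.4]
force: [10.7, -4.2, -17.8]
opening: 0.0092
gripper_force: 30.0
clock: 12.68
tool_pos: [0.5939, 0.0334, 0.3824]
orientation: [179.9, -0.0, -93.4]
force: [-1.0, -5.8, -7.0]
opening: 0.0089
gripper_force: 30.0
shift [-0.03  3.6   4.7 ] turn [ 0.01 -0.01 -0.  ] | tcp [0.5939 0.0334 0.3824] [179.9  -0.  -93.4] t 12.68 F [-1.  -5.8 -7. ] op 0.0089 q6 -25.0
```

```bash
H="python3 -m handwheel"
$H '[[-1,0,-0.41,-0.09,0,0,0],[-1,0,-0.42,-0.05,0,0,0],[-1,0,-0.42,-0.02,0,0,0],[-1,0,-0.42,0.02,0,0,0],[-1,0,-0.42,0.05,0,0,0]]'
python3 go.py .504 .0394 .265 -93.4
$H '[[-0.6,0,0,0,0,0,0],[-0.6,0,0,0,0,0,0],[-0.6,0,0,-0.6,0,0,0],[-0.6,0,0,-1,0,0,0],[-0.6,0,0.6,-0.4,0,0,0]]'
python3 go.py .569 .072 .40 -183.4
```

```text
clock: 13.3
tool_pos: [0.6466, 0.03, 0.3863]
orientation: [-179.9, -0.1, -93.4]
force: [-3.8, -5.5, 1.7]
opening: 0.009
gripper_force: 30.0
shift [-0.04  5.72  4.85] turn [-0.01 -0.01  0.  ] | tcp [0.6466 0.03   0.3863] [-1.799e+02 -1.000e-01 -9.340e+01] t 13.3 F [-3.8 -5.5  1.7] op 0.009 q6 -23.0
clock: 13.92
tool_pos: [0.6313, 0.0319, 0.4369]
orientation: [-179.8, 0.0, -93.4]
force: [-0.9, -0.0, -0.9]
opening: 0.0177
gripper_force: 0.0
shift [-1.45  2.59  1.47] turn [-0.02  0.03 15.  ] | tcp [0.6313 0.0319 0.4369] [-179.8    0.   -93.4] t 13.93 F [-0.9 -0.  -0.9] op 0.0177 q6 -24.0
```

```bash
H="python3 -m handwheel"
$H '[[-0.6,0,1,0,0,0,0],[-0.6,0,1,0,0,0,0],[-0.6,0,1,0,0,0,0],[-0.6,0,1,0,0,0,0],[-0.6,0,1,0,0,0,0]]'
$H '[[-0.4,0,1,0,0,0,0],[-0.4,0,1,0,0,0,1],[-0.4,0,0,0,0,0,1],[-0.4,0,0,0,0,0,1],[-0.4,0,0,0,0,0,1]]'
$H '[[-0.4,0,0,0,0,0,1],[-0.4,0,0,0,0,0,1],[-0.4,0,0,0,0,0,1],[-0.4,0,0,0,0,0,1],[-0.4,0,0,0,0,0,1]]'
$H '[[-0.4,0,0,0,0,0,1],[-0.4,0,0,0,0,0,1],[-0.4,0,0,0,0,0,1],[-0.4,0,0,0,0,0,1],[-0.4,0,0,0,0,0,1]]'
python3 go.py .569 .072 .30 -183.4
python3 - <<'E'
from h import *
t=snapshot("top");s=snapshot("side")
P=[[.570,.0716,.096],[.5657,-.0002,.096],[.6237,.0324,.103],[.645,.031,.221]]
print(proj(t,P).round(1),proj(s,P).round(1))
cv2.imwrite("pics/g1.png",np.hstack([crop(t,265,165,130,140,3),crop(s,235,110,130,140,3)]))
E
```

```text
clock: 14.55
tool_pos: [0.5045, 0.039, 0.4349]
orientation: [-180.0, 0.0, -93.4]
force: [0.0, 0.3, 0.1]
opening: 0.0175
gripper_force: 0.0
clock: 15.18
tool_pos: [0.4552, 0.0419, 0.435]
orientation: [-180.0, 0.1, -117.6]
force: [1.3, -0.2, 0.8]
opening: 0.0262
gripper_force: 0.0
clock: 15.8
tool_pos: [0.4553, 0.0419, 0.4349]
orientation: [180.0, 0.1, -147.6]
force: [-0.4, -1.0, -0.3]
opening: 0.0262
gripper_force: 0.0
clock: 16.42
tool_pos: [0.4553, 0.0419, 0.4349]
orientation: [180.0, 0.0, -177.6]
force: [-0.3, -0.2, -0.1]
opening: 0.0269
gripper_force: 0.0
shift [-4.59  1.01  5.4 ] turn [0.01 0.01 0.97] | tcp [0.4553 0.0419 0.4349] [ 180.     0.  -177.6] t 16.43 F [-0.3 -0.2 -0.1] op 0.0269 q6 -118.0
[[305.8 262.5]
 [337.5 265.3]
 [323.8 239.1]
 [328.9 227. ]] [[315.2 220.4]
 [333.2 204.9]
 [308.1 199.2]
 [304.7 162. ]]
```

View pics/g1.png

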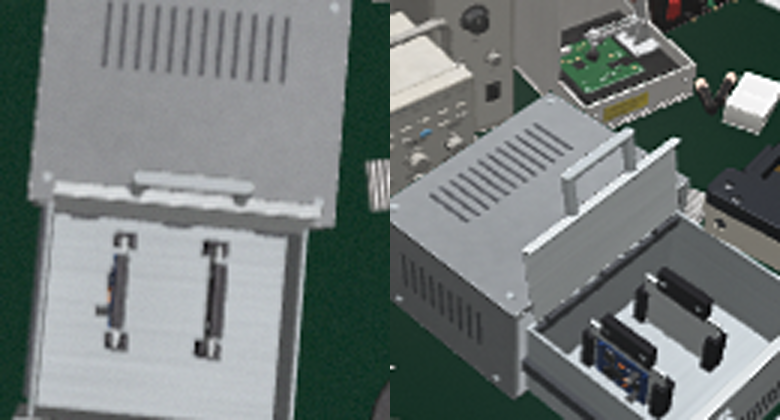

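The flap stands leaning back in both halves. The populated card is the left plate, its grip bar at about (120,291) in the top crop. That agrees with the prediction (122,292). The bare filler is on the right at (216,300).

```bash
H="python3 -m handwheel"
$H '[[-0.4,-0.9,0.2,0,0,0,0.97],[-0.4,-1,0.2,0,0,0,0],[-0.4,-1,0.2,0.5,0,0,0],[-0.4,-0.9,0.2,1,0,0,0],[-0.4,-0.7,0.2,1,0,0,0]]'
python3 go.py .570 .0725 .251 -183.4
```

```text
clock: 17.15
tool_pos: [0.5699, 0.0631, 0.3715]
orientation: [180.0, 0.0, 176.9]
force: [-0.3, -0.4, -0.1]
opening: 0.0263
gripper_force: 0.0
shift [0.02 0.37 4.82] turn [0.   0.01 0.06] | tcp [0.5699 0.0631 0.3715] [180.    0.  176.9] t 17.15 F [-0.3 -0.4 -0.1] op 0.0263 q6 -119.0
```

```bash
H="python3 -m handwheel"
$H '[[-0.4,0,0.37,0.6,0,0,0.05],[-0.4,0,0,0.8,0,0,0],[-0.4,0,0,0.8,0,0,0],[-0.4,0,0,0.6,0,0,0]]'
python3 - <<'E'
from h import *
s=snapshot("side");cv2.imwrite("pics/i1.png",crop(s,270,150,120,110,5))
E
python3 go.py .570 .0725 .251 -183.4
```

```text
clock: 17.65
tool_pos: [0.5693, 0.0725, 0.3016]
orientation: [180.0, 0.0, 176.6]
force: [0.6, -0.2, 0.8]
opening: 0.0265
gripper_force: 0.0
shift [-0.05  0.01  1.95] turn [-0.   -0.02 -0.01] | tcp [0.5689 0.0723 0.2997] [-1.800e+02 -1.000e-01  1.765e+02] t 17.7 F [-1.9  0.1 -0.3] op 0.0264 q6 -120.0
```

View pics/i1.png

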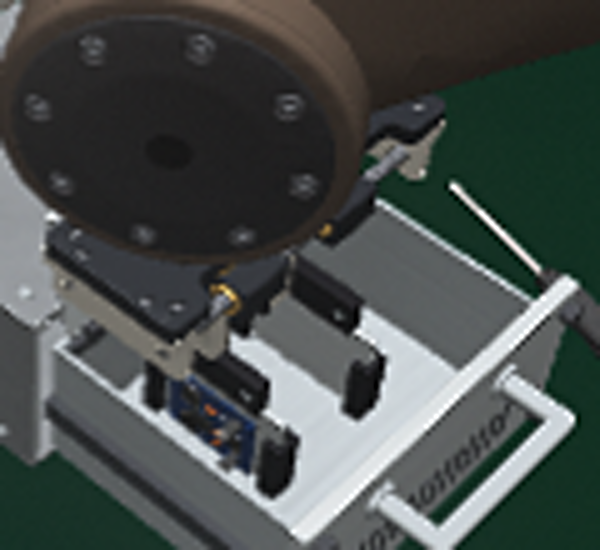

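The fingers hang on either side of the card's grip bar (bar near (235,370), fingers at about (205,350) and (262,310)). Going down.

```bash
H="python3 -m handwheel"
$H '[[-0.4,0,0,0.6,0,0,0],[-0.4,0,0,0.6,0,0,0],[-0.4,0,0,0.4,0,0,0],[-0.4,0,0,0.3,0,0,0]]'
python3 go.py .570 .0725 .251 -183.4
```

```text
clock: 18.2
tool_pos: [0.57, 0.0721, 0.2537]
orientation: [-180.0, -0.0, 176.5]
force: [-0.5, 0.0, 0.3]
opening: 0.0262
gripper_force: 0.0
shift [0.   0.02 0.11] turn [-0.   -0.   -0.02] | tcp [0.57   0.0721 0.2537] [-180.    -0.   176.5] t 18.2 F [-0.5  0.   0.3] op 0.0262 q6 -120.0
```

```bash
H="python3 -m handwheel"
$H '[[-0.4,0,0,0.08,0,0,0],[-1,0,0,0,0,0,0],[-1,0,0,0,0,0,0],[-1,0,0,0,0,0,0],[-1,0,0,0,0,0,0]]'
python3 go.py .570 .0725 .251 -183.4
```

```text
clock: 18.82
tool_pos: [0.5702, 0.0722, 0.2528]
orientation: [180.0, 0.0, 176.5]
force: [-0.1, -0.5, 3.4]
opening: 0.0099
gripper_force: 30.0
shift [0.01 0.01 0.07] turn [ 0.    0.01 -0.02] | tcp [0.5702 0.0722 0.2528] [180.    0.  176.5] t 18.82 F [-0.1 -0.5  3.4] op 0.0099 q6 -120.0
```

Gripped at 10 mm. Drawing it straight up.

```bash
H="python3 -m handwheel"
$H '[[-1,0,0,-0.2,0,0,0],[-1,0,0,-0.3,0,0,0],[-1,0,0,-0.3,0,0,0],[-1,0,0,-0.3,0,0,0],[-1,0,0,-0.3,0,0,0]]'
$H '[[-1,0,0,-0.3,0,0,0],[-1,0,0,-0.4,0,0,0],[-1,0,0,-0.5,0,0,0],[-1,0,0,-0.5,0,0,0],[-1,0,0,-0.5,0,0,0]]'
$H '[[-1,0,0,-0.6,0,0,0],[-1,0,0,-0.6,0,0,0],[-1,0,0,-0.6,0,0,0],[-1,0,0,-0.6,0,0,0],[-1,0,0,-0.6,0,0,0]]'
python3 go.py .465 .042 .443 -93.4
```

```text
clock: 19.45
tool_pos: [0.57, 0.0722, 0.2882]
orientation: [180.0, 0.0, 176.5]
force: [1.9, 0.4, -3.1]
opening: 0.0104
gripper_force: 30.0
clock: 20.08
tool_pos: [0.57, 0.0722, 0.3434]
orientation: [180.0, 0.0, 176.5]
force: [1.3, 0.2, -1.5]
opening: 0.0097
gripper_force: 30.0
clock: 20.7
tool_pos: [0.57, 0.0721, 0.4184]
orientation: [180.0, 0.0, 176.5]
force: [0.4, -0.1, -0.6]
opening: 0.01
gripper_force: 30.0
shift [ 4.12 -1.46 -0.98] turn [ -0.     0.   -15.02] | tcp [0.57   0.0721 0.4184] [180.    0.  176.5] t 20.7 F [ 0.4 -0.1 -0.6] op 0.01 q6 -120.0
```

```bash
H="python3 -m handwheel"
$H '[[-1,0.6,-0.2,-0.3,0,0,0],[-1,0.9,-0.3,-0.4,0,0,0],[-1,0.9,-0.3,-0.28,0,0,0],[-1,0.9,-0.35,0,0,0,0],[-1,0.82,-0.31,0,0,0,0]]'
$H '[[-1,0,0,0,0,0,-0.6],[-1,0,0,0,0,0,-1],[-1,0,0,0,0,0,-1],[-1,0,0,0,0,0,-1],[-1,0,0,0,0,0,-1]]'
$H '[[-1,0,0,0,0,0,-1],[-1,0,0,0,0,0,-1],[-1,0,0,0,0,0,-1],[-1,0,0,0,0,0,-1],[-1,0,0,0,0,0,-1]]'
$H '[[-1,0,0,0,0,0,-1],[-1,0,0,0,0,0,-1],[-1,0,0,0,0,0,-1],[-1,0,0,0,0,0,-1],[-1,0,0,0,0,0,-1]]'
python3 go.py .465 .042 .443 -93.4
```

```text
clock: 21.32
tool_pos: [0.4633, 0.0414, 0.442]
orientation: [180.0, -0.0, 176.5]
force: [0.1, 0.7, -1.2]
opening: 0.01
gripper_force: 30.0
clock: 21.95
tool_pos: [0.464, 0.0417, 0.4419]
orientation: [180.0, -0.0, -155.7]
force: [0.7, 0.1, -1.7]
opening: 0.0098
gripper_force: 30.0
clock: 22.58
tool_pos: [0.464, 0.0417, 0.4419]
orientation: [180.0, -0.0, -125.7]
force: [-0.3, 0.2, -0.9]
opening: 0.01
gripper_force: 30.0
clock: 23.2
tool_pos: [0.464, 0.0417, 0.4419]
orientation: [180.0, 0.0, -95.7]
force: [0.2, -0.3, -1.9]
opening: 0.0098
gripper_force: 30.0
shift [-0.02 -0.04 -0.04] turn [ 0.    0.   -0.39] | tcp [0.464  0.0417 0.4419] [180.    0.  -95.7] t 23.2 F [ 0.2 -0.3 -1.9] op 0.0098 q6 -35.0
```

```bash
H="python3 -m handwheel"
$H '[[-1,-0.02,-0.04,0,0,0,-0.38],[-1,0,0,0,0,0,0],[-1,0,0,0,0,0,0],[-1,0,0,0,0,0,0]]'
python3 go.py .465 .042 .443 -93.4
python3 - <<'E'
from h import *
t=snapshot("top");s=snapshot("side")
# expected card: origin z .21, board side -x
e=np.array([.998,-.059,0]);c=np.array([.465,.042,0])
print(proj(s,[c+[0,0,.208],c+[0,0,.118]]).round(0))
cv2.imwrite("pics/j1.png",np.vstack([np.hstack([crop(t,240,150,133,140,3),crop(s,265,90,133,140,3)])]))
E
```

```text
clock: 23.7
tool_pos: [0.4658, 0.0423, 0.4419]
orientation: [180.0, 0.0, -93.7]
force: [0.3, -0.1, -1.0]
opening: 0.0096
gripper_force: 30.0
shift [ 0.02  0.03 -0.04] turn [ 0.    0.   -0.04] | tcp [0.4658 0.0423 0.4419] [180.    0.  -93.7] t 23.7 F [ 0.3 -0.1 -1. ] op 0.0096 q6 -33.0
[[365. 206.]
 [358. 230.]]
```

View pics/j1.png

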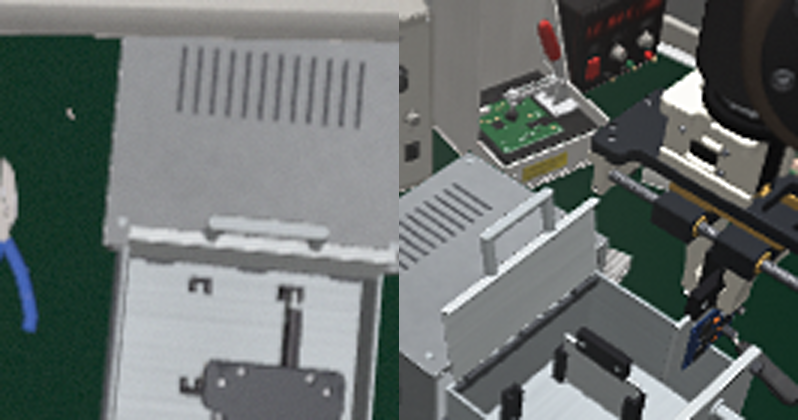

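The card hangs upright in the gripper near (700,335) in the side half, its blue board side towards the bench front. The filler plate stands in its guides at (600,365), the flap leans back and the drawer is open. Everything is still, so I'll hand in.

```bash
python3 -c "
from plant import *
print(close_job())"
```

```text
the job is handed in; nothing more can be done
None
```

I handed the job in at about 24 s: drawer pulled to its stop, flap leaning back by itself, filler plate still in its guides, and the card held upright about 90 mm above the open drawer front with its board side facing the bench front.

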